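# Snap the lid of a specimen carrier shut and cam-lock it

### The job

Close the specimen carrier for the courier: its lid has been laid on loosely. Press down each of the four ribbed snap tabs around the lid's rim until every one has clicked under its clip, firmly but without cracking the lid, and when all four hold by themselves swing the cam lever a quarter turn as far as it goes, so that it draws the lid's end tight onto the gasket. Leave the two pump bottles, the white carton and the pen where they are.

Things in the scene. Friction and masses are not known exactly. Their poses are not given: they have to be found in the camera images.
- carrier: Grey specimen tub, fixed, 160 x 192 mm at its flange, 86 mm high; origin at the centre of its underside, z up, +x to its far long side, +y to its left end with the cam lock. On each long side two black spring clips (28 mm wide, at y -68 and +32 mm, 79 to 92 mm out from the centre line, tops at z 107 to 113 mm) on catch plates, each with its own stop, screwed on up to 3 mm higher or lower, as they happen to be set.
- lid: White lid plate, loose, 168 x 200 x 5 mm, clear dome in its middle (75 x 155 mm, top 28 mm above the origin), a lip below keeps it within 2 mm of centre; origin at the centre of the plate's underside, axes as the carrier's. It lies on a springy gasket, origin 97 mm over the carrier's; sinks and rocks when pressed; 88 to 96 mm when all clips hold it. It cracks if pressed with over 40 N.
- tab_near_right (a point): Top centre of the ribbed pad (22 x 36 mm) on the near right snap tab: a springy flap of the lid, 38 x 40 x 5 mm, hinged at its inner edge and standing up 0.35 rad; with the flap level the point is at x -66, y -68 mm in the lid, 8 mm above its origin. Pressed straight down, 4 to 15 N build up, the force drops as the clip snaps over the edge, then a hard stop. Clip head 13 mm outward.
- flap_near_right (a joint): Angle of the near right snap tab's flap against the lid, rad: 0 standing up, 0.35 level with the lid. Left alone it springs up to below 0.08 unless its clip holds it, then it stays at 0.18 to 0.6, as its clip's height and the lid have it.
- tab_near_left (a point): Top centre of the ribbed pad (22 x 36 mm) on the near left snap tab: a springy flap of the lid, 38 x 40 x 5 mm, hinged at its inner edge and standing up 0.35 rad; with the flap level the point is at x -66, y +32 mm in the lid, 8 mm above its origin. Pressed straight down, 4 to 15 N build up, the force drops as the clip snaps over the edge, then a hard stop. Clip head 13 mm outward.
- flap_near_left (a joint): Angle of the near left snap tab's flap against the lid, rad: 0 standing up, 0.35 level with the lid. Left alone it springs up to below 0.08 unless its clip holds it, then it stays at 0.18 to 0.6, as its clip's height and the lid have it.
- tab_far_right (a point): Top centre of the ribbed pad (22 x 36 mm) on the far right snap tab: a springy flap of the lid, 38 x 40 x 5 mm, hinged at its inner edge and standing up 0.35 rad; with the flap level the point is at x +66, y -68 mm in the lid, 8 mm above its origin. Pressed straight down, 4 to 15 N build up, the force drops as the clip snaps over the edge, then a hard stop. Clip head 13 mm outward.
- flap_far_right (a joint): Angle of the far right snap tab's flap against the lid, rad: 0 standing up, 0.35 level with the lid. Left alone it springs up to below 0.08 unless its clip holds it, then it stays at 0.18 to 0.6, as its clip's height and the lid have it.
- tab_far_left (a point): Top centre of the ribbed pad (22 x 36 mm) on the far left snap tab: a springy flap of the lid, 38 x 40 x 5 mm, hinged at its inner edge and standing up 0.35 rad; with the flap level the point is at x +66, y +32 mm in the lid, 8 mm above its origin. Pressed straight down, 4 to 15 N build up, the force drops as the clip snaps over the edge, then a hard stop. Clip head 13 mm outward.
- flap_far_left (a joint): Angle of the far left snap tab's flap against the lid, rad: 0 standing up, 0.35 level with the lid. Left alone it springs up to below 0.08 unless its clip holds it, then it stays at 0.18 to 0.6, as its clip's height and the lid have it.
- cam_axis (a point): Fixed point on the vertical axis of the cam lock, at the height of the top of its lever, 122.5 mm above the carrier's origin and 136 mm from it along y; x and y as the carrier's.
- lever_end (a point): Outer end of the cam's black lever, on the bar's top, 75 mm from the axis. Straight bar, 14 mm wide, 20 mm high, underside 102.5 mm above the table, free space below except a bracket (top at 80 mm) that reaches 13 mm beyond the axis. The point's y axis runs outward along the lever, x across it.
- cam (a joint): Turn of the cam lock, rad: 0 open, lever pointing straight out along the carrier's +y; 1.57 locked at its stop, lever along the tub's end pointing to the carrier's -x. Closes anticlockwise seen from above, stays where left. From about 0.7 rad its lobe rides over the lid's wedge-shaped keeper: some 3 to 10 N at the lever's outer half.
- keeper (a point): Top of the wedge-shaped keeper on the lid's left end, at x +4, y +110 mm in the lid, 12 mm above the lid's origin. Height over the carrier's origin: 100 to 108 mm when only the clips hold, 101 to 102 mm when the cam has drawn it tight.
- gel_bottle: clear pump bottle of hand gel, 66 mm across, 185 mm high, beside the carrier's right end (bystander); origin at the centre of its underside
- swab_carton: white carton, 60 x 130 x 28 mm, beyond the carrier's far side (bystander); origin at the centre of its underside
- marker: marker pen, 14 x 105 x 14 mm, lying on the robot's side of the carrier (bystander); origin at the centre of its underside
- soap_bottle: pump bottle of pale blue gel, 66 mm across, 185 mm high, on the left of the table (bystander); origin at the centre of its underside

How it is judged:
On the way:
1. all four snap tabs have clicked under their clips and hold by themselves, the robot off the lid, before the cam lever has been turned half way (value of joint each of flap_near_right, flap_near_left, flap_far_right, flap_far_left above 0.14 rad and contact force between each of the fingers, the arm and lid below 0.5 N and value of joint cam below 0.75 rad), for 0.2 s.
At the end, for the whole second after the job is handed in: All four snap tabs sit under their clips (each flap stays pressed down by at least 0.14 rad), the cam is turned to at least 1.45 rad and the lid's keeper is drawn down to at most 103 mm, the lid at rest and nothing touched (value of joint each of flap_near_right, flap_near_left, flap_far_right, flap_far_left above 0.14 rad and value of joint cam above 1.45 rad and z of keeper in the frame of carrier below 0.103 m and linear speed of lid below 0.02 m/s).
It fails at once if the lid is pressed with more than 40 N and cracks (contact force between any of the fingers, the arm and lid above 40 N).
It fails at once if a bystander is shifted by more than 30 mm or tipped (distance of any of gel_bottle, swab_carton, marker, soap_bottle from where it was at the start of the episode above 0.03 m or angle between any of gel_bottle, swab_carton, marker, soap_bottle's own z axis and vertical above 0.3 rad).
It also fails if it takes over 72 s, if anything falls off the work surface, if the arm or the gripper's body presses on something with over 40 N, if the wrist force passes 120 N, or if a joint passes its speed limit or range.

### The arm

A 7-joint arm with a two-finger parallel gripper is mounted at the origin on the work surface. World frame = base frame: x ahead of the robot, y to its left, z up, the work surface at z = 0. Lengths are in m, angles in rad, forces in N, time in s.
With the tool pointing down it reaches from about 0.375 to 0.925 m from the base axis. Payload 3.1 kg.
Tool frame: the origin (TCP) lies between the finger pads; the fingertips stand r.tcp_to_tips ahead of it and the grasp point (between the pads) lies 2 mm behind it (r.tcp_to_tips is the distance from the TCP to the fingertips, in m); z points along the fingers, y is the direction in which the jaws open and shut (so a half turn about z gives the same grasp; the last joint's range is limited). The gripper opens to 85 mm and grips with 20 to 120 N. Pads are 22 mm wide; open, the fingers measure 114 mm over their backs; the gripper's body (76 mm by 85 mm) begins 54 mm behind the grasp point. The pads swing forward as they close: fully open they stand 13 mm farther back than shut.
Start: joints at [-1.433, 0.383, 0.044, 1.598, -0.018, 1.161, -0.05], TCP at [0.152, 0.632, 0.248] pointing down, gripper open.
Joint ranges: [-2.61, 2.61], [-0.41, 2.15], [-1.48, 1.57], [0, 2.5], [-1.57, 4.71], [0.05, 1.97], [-2.85, 2.85]. Speed limits (rad/s): [2.79, 2.79, 3.14, 3.14, 3.14, 3.14, 3.14].

### API

Orientations are given as a unit quaternion [x, y, z, w].
In Python, from workcell import r, grab_frame, get_calibration gives the robot as it stands.
- The arm moves only by the tool servo_tool, never from a script. Its argument "commands" is a list of rows, each an object of numbers: "grip": the opening, from 0 (shut) to 1 (fully open); "dx", "dy", "dz": the shift along the tool's x, y, z in cm; "rx", "ry", "rz": the turn, a rotation vector about the tool's x, y, z in degrees. A call has 1 to 10 rows; each row is the pose to reach, as a shift and turn from the pose commanded when the call began, along the tool's axes at that moment; what a row does not reach only later rows make up. A row lasts 1/8 s, in which the tool goes at most 62.5 mm and 10.7 degrees, less where a joint would pass 70% of its speed; a pose out of reach is approached as far as the arm can. A call with a gripper value outside its range is refused whole. The fingers move at their own pace and stop on an object; "grip_force" is the grip in N (left out, the last holds). Time passes only in rows, so rows that repeat a pose let the fingers close. It gives the time, the measured TCP pose, the force and the opening at its end, in the units of the state.
- r.state(): the state, without advancing time (a new reading comes with each control period).
- grab_frame(name): name is "scene" or "top" or "wrist"; returns the picture (420x560x3 uint8, red, green, blue); there is no depth.
- get_calibration(name): a dict with "K" (3x3 intrinsics, pixels), "R" (3x3) and "t" (3): a world point X has camera coordinates R X + t; the wrist camera has in their place "hand_eye" (4x4, takes a point from camera to tool coordinates, whose origin is the TCP and whose axes are the flange's). Camera axes: x right, y down, z forward; pixel columns grow to the right and rows downward; lengths in m; the calibration is good to about 2 mm. A picture is of the moment at which its call begins: read the wrist's pose just before it. get_calibration takes no time and is no camera call.
- r.sign_off(): hands the job in, once; it reports no verdict.
The state is a dict: "t": time; "joint_positions": joint angles; "dq": joint speeds; "effort": joint torques, N m; "eef_pos": TCP position; "ee_rot": TCP orientation; "wrist_force": force on the tool from outside, world axes, zero at the start; "torque": the same for the moment, N m; "grip_width": opening from 0.0 (shut) to 1.0 (fully open).
Only numpy, scipy, OpenCV 4.12 (cv2) and the standard library are available. Lean on these libraries where they do the work, as an engineer would, in place of code of your own. Each camera call takes 0.05 s, during which the arm holds its last target. There are 200 camera calls.

## Working session

There is one attempt and no reset: what is moved stays moved. The work goes in short steps, Python scripts to look and compute and a tool call to move; the robot and the scene stay as the last step left them, time stands still between calls to the robot, and variables do not carry over. Pictures are saved under pics/ and viewed, about 8 in all and at most 12, crops included, and the job is handed in when it is done.

Besides the shell and the picture viewer there is one more tool, called after ">>>" as a command line: name --argument value ..., lists and objects as JSON in quotes. servo_tool: Moves the arm, as the interface text tells. Its arguments: {"type":"object","properties":{"commands":{"type":"array","items":{"type":"object","properties":{"grip":{"type":"number"},"dx":{"type":"number"},"dy":{"type":"number"},"dz":{"type":"number"},"rx":{"type":"number"},"ry":{"type":"number"},"rz":{"type":"number"}}}},"grip_force":{"type":"number"}},"required":["commands"]}

```bash
mkdir -p pics; python3 - <<'E'
from workcell import r, grab_frame, get_calibration
import cv2,numpy as np
s=r.state();print({k:np.round(v,3).tolist() for k,v in s.items()},r.tcp_to_tips)
for n in("scene","top"):
    cv2.imwrite(f"pics/{n}0.png",cv2.cvtColor(grab_frame(n),cv2.COLOR_RGB2BGR))
    c=get_calibration(n);print(n,{k:np.round(v,3).tolist() for k,v in c.items()})
print(get_calibration("wrist"))
E
```

```text
{'t': 0.0, 'joint_positions': [-1.433, 0.384, 0.044, 1.6, -0.018, 1.161, -0.05], 'dq': [0.001, 0.0, 0.0, 0.001, 0.0, -0.0, -0.0], 'effort': [0.0, -43.347, 1.024, -24.951, 0.011, 0.011, 0.0], 'eef_pos': [0.152, 0.631, 0.247], 'ee_rot': [0.118, 0.993, -0.001, -0.0], 'wrist_force': [-0.699, -0.324, 0.131], 'torque': [-0.014, 0.048, 0.012], 'grip_width': 1.001} 0.017
scene {'K': [[476.402, 0.0, 277.968], [0.0, 476.402, 215.668], [0.0, 0.0, 1.0]], 'R': [[-0.421, 0.907, 0.002], [0.572, 0.268, -0.775], [-0.704, -0.325, -0.632]], 't': [0.145, -0.274, 1.673]}
top {'K': [[514.085, 0.0, 272.302], [0.0, 514.085, 206.557], [0.0, 0.0, 1.0]], 'R': [[-0.015, -1.0, -0.023], [-0.999, 0.016, -0.048], [0.048, 0.022, -0.999]], 't': [0.139, 0.576, 1.356]}
{'K': array([[289.80741306,   0.        , 282.57489414],
       [  0.        , 289.80741306, 210.69982171],
       [  0.        ,   0.        ,   1.        ]]), 'hand_eye': array([[-8.91062135e-04, -9.58176125e-01, -2.86177775e-01,
         7.40706163e-02],
       [ 9.99999529e-01, -7.43543853e-04, -6.24142623e-04,
         1.91273116e-04],
       [ 3.85252835e-04, -2.86178197e-01,  9.58176336e-01,
        -1.24387927e-01],
       [ 0.00000000e+00,  0.00000000e+00,  0.00000000e+00,
         1.00000000e+00]])}
```

View pics/top0.png

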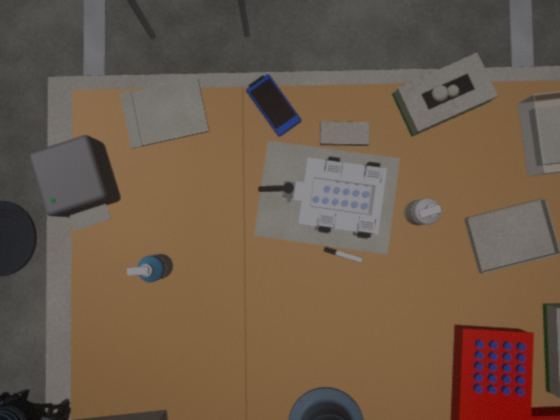

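View pics/scene0.png

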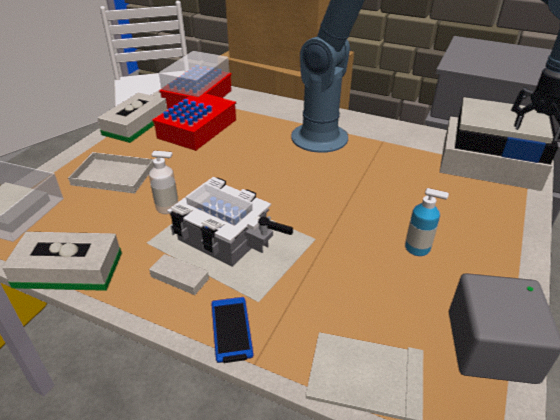

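The top view shows the carrier at about (340,193) px, with the lever pointing left from the cam at (290,188) to (259,189). The gel bottle is at (425,211), the carton at (345,132), the pen at (343,254) and the soap bottle at (150,268). The scene view shows the same layout from the far side. Next I'll zoom in to pick points.

```bash
python3 - <<'E'
import cv2,numpy as np
a=cv2.imread("pics/top0.png")[140:250,245:400]; b=cv2.imread("pics/scene0.png")[165:270,150:305]
a=cv2.resize(a,None,fx=5,fy=5,interpolation=cv2.INTER_CUBIC);b=cv2.resize(b,None,fx=5,fy=5,interpolation=cv2.INTER_CUBIC)
cv2.imwrite("pics/a1.png",a);cv2.imwrite("pics/b1.png",b);print(a.shape,b.shape)
E
```

```text
(550, 775, 3) (525, 775, 3)
```

View pics/a1.png

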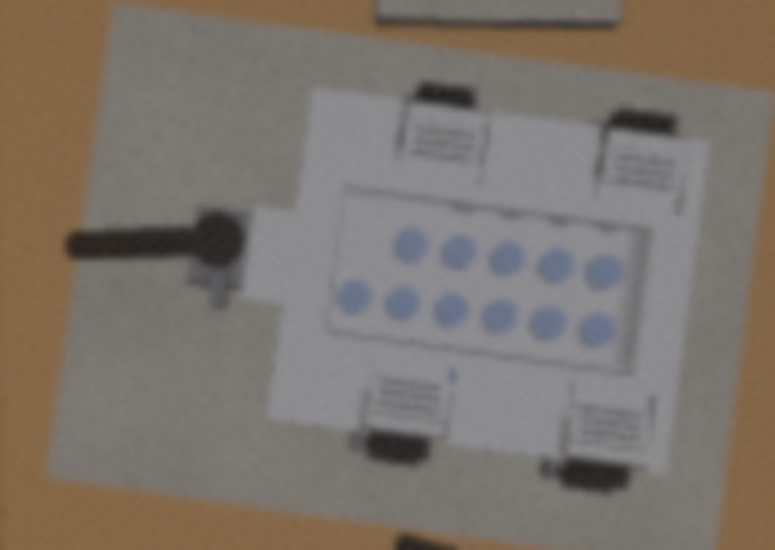

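View pics/b1.png

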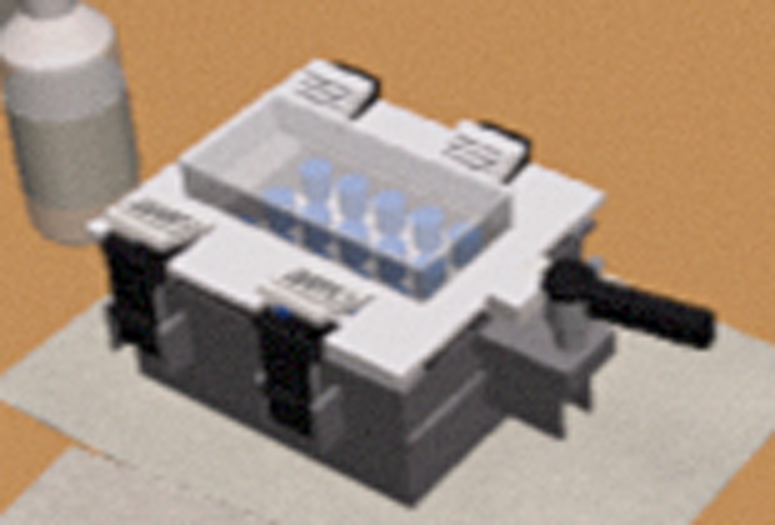

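The crops show the lid corners in the top crop at (315,88), (708,140), (270,418) and (663,468). The clips are the black heads on both long sides. The cam hub is at (217,240) and the lever end at (70,244), so the lever is already turned slightly. I'll triangulate shared points and fit the pose.

```bash
cat > h.py <<'E'
import numpy as np,cv2
from workcell import get_calibration
C={n:get_calibration(n) for n in("top","scene")}
OFF={"top":(245,140),"scene":(150,165)}
def px(n,p): return (np.array(p,float)+.5)/5-.5+OFF[n]
def ray(n,p):
    c=C[n];R=np.array(c["R"]);d=R.T@np.linalg.solve(c["K"],[*px(n,p),1]);o=-R.T@np.array(c["t"]);return o,d/np.linalg.norm(d)
def plane(n,p,z):
    o,d=ray(n,p);return o+d*(z-o[2])/d[2]
def tri(a,b):
    (o1,d1),(o2,d2)=ray("top",a),ray("scene",b)
    s,t=np.linalg.lstsq(np.c_[d1,-d2],o2-o1,rcond=None)[0]
    p,q=o1+s*d1,o2+t*d2;return (p+q)/2,np.linalg.norm(p-q)
E
python3 - <<'E'
from h import *
for n,a,b in[("nearleft",(270,418),(605,193)),("farleft",(315,88),(400,378)),("leverend",(72,245),(716,322)),("hub",(217,240),(568,272)),
 ("FLclip",(446,96),(290,312)),("FRclip",(644,121),(135,240)),("FLpad",(445,140),(320,285)),("FRpad",(643,168),(150,215)),("NRpad",(608,424),(325,88)),("NLpad",(405,395),(475,148))]:
    p,e=tri(a,b);print(n,p.round(4),round(e,4))
L=np.array([[.084,.1],[.084,-.1],[-.084,.1],[-.084,-.1]])
P=np.array([plane("top",p,.100)[:2] for p in[(315,88),(708,140),(270,418),(663,468)]])
pads=np.array([plane("top",p,.108)[:2] for p in[(445,140),(643,168),(608,424),(405,395)]])
print("pads",pads.round(4).tolist())
print(P.round(4).tolist())
M=cv2.estimateAffinePartial2D(L,P)[0];print(M, np.degrees(np.arctan2(M[1,0],M[0,0])),np.hypot(M[1,0],M[0,0]))
yaw=np.arctan2(M[1,0],M[0,0]);R=np.array([[np.cos(yaw),-np.sin(yaw)],[np.sin(yaw),np.cos(yaw)]]);c=M[:,2]
print("pads in carrier",((pads-c)@R).round(4).tolist())
for n,p in[("hub",(217,240)),("end",(70,244))]:
    q=plane("top",p,.1225)[:2];print(n,q.round(4),((q-c)@R).round(4))
print("expected cam axis",(c+R@[0,.136]).round(4))
for n,p in[("NR",(-.066,-.068)),("NL",(-.066,.032)),("FR",(.066,-.068)),("FL",(.066,.032))]:print(n,(c+R@p).round(4))
E
```

```text
nearleft [0.5308 0.0643 0.1017] 0.0023
farleft [0.6962 0.0383 0.1003] 0.0014
leverend [0.6172 0.1621 0.1181] 0.0045
hub [0.6189 0.0884 0.1238] 0.0001
FLclip [ 0.6889 -0.0253  0.112 ] 0.003
FRclip [ 0.6745 -0.1228  0.1121] 0.0033
FLpad [ 0.6665 -0.0234  0.1124] 0.005
FRpad [ 0.653  -0.1247  0.1112] 0.0033
NRpad [ 0.5254 -0.1022  0.1139] 0.0008
NLpad [ 0.5414 -0.003   0.1162] 0.0001
pads [[0.6682, -0.0261], [0.6525, -0.1239], [0.5257, -0.1035], [0.5416, -0.0036]]
[[0.6966, 0.0377], [0.6668, -0.158], [0.5314, 0.0632], [0.5035, -0.1315]]
[[ 0.97664433  0.14846352  0.59955965]
 [-0.14846352  0.97664433 -0.04714444]] -8.643581106323168 0.9878641454553455
pads in carrier [[0.0647, 0.0312], [0.0638, -0.0679], [-0.0646, -0.0668], [-0.0639, 0.0343]]
hub [0.619  0.0883] [-0.0011  0.1369]
end [0.6183 0.1608] [-0.0128  0.2084]
expected cam axis [0.62   0.0873]
NR [ 0.5241 -0.1045]
NL [ 0.5391 -0.0056]
FR [ 0.6546 -0.1243]
FL [ 0.6696 -0.0254]
```

```bash
cat >> h.py <<'E'
from workcell import r
from scipy.spatial.transform import Rotation as Ro
c0=np.array([.5996,-.0471]);yaw0=np.radians(-8.6)
R2=np.array([[np.cos(yaw0),-np.sin(yaw0)],[np.sin(yaw0),np.cos(yaw0)]])
def W(p,z): return np.r_[c0+R2@np.array(p),z]
def step(xyz,yy=None):  # yy: wanted world angle of tool y, deg
    s=r.state();R=Ro.from_quat(s["ee_rot"]).as_matrix();d=R.T@(np.array(xyz)-s["eef_pos"])*100
    out=d.round(2).tolist()
    if yy is not None:
        e=yy-np.degrees(np.arctan2(R[1,1],R[0,1]));out.append(round(-((e+90)%180-90),1))
    ti=np.degrees(np.arccos(-R[2,2]))
    print("t",round(float(s["t"]),2),"pos",np.round(s["eef_pos"],4),"F",np.round(s["wrist_force"],1),"tilt",ti.round(2),"-> cmd dx dy dz [rz]",out)
E
python3 - <<'E'
from h import *
print(plane("top",((150-245)*5,(268-140)*5),.1))
step(W((-.064,.032),.32),81.4);step(W((-.064,.032),.15),81.4)
E
```

```text
[0.42611377 0.43757029 0.1       ]
t 0.1 pos [0.1517 0.6312 0.247 ] F [-0.1  0.1  0.2] tilt 0.14 -> cmd dx dy dz [rz] [-52.75, -52.87, -7.17, np.float64(-4.9)]
t 0.1 pos [0.1517 0.6312 0.247 ] F [-0.1  0.1  0.2] tilt 0.14 -> cmd dx dy dz [rz] [-52.74, -52.83, 9.83, np.float64(-4.9)]
```

>>> servo_tool --commands '[{"grip": 0, "dz": -5}, {"grip": 0, "dx": -5, "dy": -5, "dz": -7.2, "rz": -4.9}, {"grip": 0, "dx": -52.7, "dy": -52.9, "dz": -7.2, "rz": -4.9}, {"grip": 0, "dx": -52.7, "dy": -52.9, "dz": -7.2, "rz": -4.9}, {"grip": 0, "dx": -52.7, "dy": -52.9, "dz": -7.2, "rz": -4.9}, {"grip": 0, "dx": -52.7, "dy": -52.9, "dz": -7.2, "rz": -4.9}, {"grip": 0, "dx": -52.7, "dy": -52.9, "dz": -7.2, "rz": -4.9}, {"grip": 0, "dx": -52.7, "dy": -52.9, "dz": -7.2, "rz": -4.9}, {"grip": 0, "dx": -52.7, "dy": -52.9, "dz": -7.2, "rz": -4.9}, {"grip": 0, "dx": -52.7, "dy": -52.9, "dz": -7.2, "rz": -4.9}]'

```text
validation failed for argument at $.co...
```

```bash
python3 -c "
from h import *
step(W((-.064,.032),.32),81.4);print(r.state()['joint_positions'])"
```

```text
t 0.1 pos [0.1517 0.6312 0.247 ] F [-0.1  0.1  0.2] tilt 0.14 -> cmd dx dy dz [rz] [-52.75, -52.87, -7.17, np.float64(-4.9)]
[-1.43277531  0.38373697  0.04380765  1.59944777 -0.01790017  1.16120997
 -0.04986593]
```

>>> servo_tool --commands '[{"grip": 0, "dx": 0, "dy": 0, "dz": -5, "rx": 0, "ry": 0, "rz": 0}]'

```text
t: 0.22
eef_pos: [0.1509, 0.6282, 0.2921]
ee_rot: [0.117, 0.993, -0.007, -0.0]
wrist_force: [0.8, 0.6, 0.1]
grip_width: 0.818
```

>>> servo_tool --commands '[{"grip": 0, "dx": -5, "dy": -5, "dz": -2, "rz": -4.9}, {"grip": 0, "dx": -9, "dy": -9, "dz": -2, "rz": -4.9}, {"grip": 0, "dx": -13, "dy": -13, "dz": -2, "rz": -4.9}, {"grip": 0, "dx": -17, "dy": -17, "dz": -2, "rz": -4.9}, {"grip": 0, "dx": -21, "dy": -21, "dz": -2, "rz": -4.9}, {"grip": 0, "dx": -25, "dy": -25, "dz": -2, "rz": -4.9}]'

```text
validation failed for argument at $.co...
```

```bash
python3 -c "
from h import *
step(W((-.064,.032),.32),81.4);print(r.state()['joint_positions'])"
```

```text
t 0.23 pos [0.1509 0.6282 0.2921] F [0.8 0.6 0.1] tilt 0.79 -> cmd dx dy dz [rz] [-52.74, -52.58, -2.03, np.float64(-4.9)]
[-1.43508117  0.35114808  0.04642436  1.54881775 -0.01678171  1.25575851
 -0.05081316]
```

>>> servo_tool --commands '[{"grip": 0, "dx": -5, "dy": -5, "dz": -2, "rx": 0, "ry": 0, "rz": -4.9}, {"grip": 0, "dx": -9, "dy": -9, "dz": -2, "rx": 0, "ry": 0, "rz": -4.9}, {"grip": 0, "dx": -13, "dy": -13, "dz": -2, "rx": 0, "ry": 0, "rz": -4.9}, {"grip": 0, "dx": -17, "dy": -17, "dz": -2, "rx": 0, "ry": 0, "rz": -4.9}, {"grip": 0, "dx": -21, "dy": -21, "dz": -2, "rx": 0, "ry": 0, "rz": -4.9}, {"grip": 0, "dx": -25, "dy": -25, "dz": -2, "rx": 0, "ry": 0, "rz": -4.9}]'

```text
t: 0.98
eef_pos: [0.3371, 0.3285, 0.3179]
ee_rot: [0.075, 0.997, -0.0, -0.0]
wrist_force: [0.8, 1.1, 0.3]
grip_width: 0.001
```

```bash
python3 -c "
from h import *
step(W((-.064,.032),.32),81.4);print(r.state()['joint_positions'])"
```

```text
t 0.97 pos [0.3371 0.3285 0.3179] F [0.8 1.1 0.3] tilt 0.03 -> cmd dx dy dz [rz] [-25.18, -30.0, -0.21, np.float64(-0.0)]
[-1.10129489 -0.0301125   0.2376463   1.93612873  0.0074355   1.23520678
  0.55429851]
```

>>> servo_tool --commands '[{"grip": 0, "dx": -4, "dy": -4.7, "dz": 0, "rx": 0, "ry": 0, "rz": 0}, {"grip": 0, "dx": -8, "dy": -9.5, "dz": 0, "rx": 0, "ry": 0, "rz": 0}, {"grip": 0, "dx": -12, "dy": -14.3, "dz": 0, "rx": 0, "ry": 0, "rz": 0}, {"grip": 0, "dx": -16, "dy": -19, "dz": 2, "rx": 0, "ry": 0, "rz": 0}, {"grip": 0, "dx": -20, "dy": -23.8, "dz": 5, "rx": 0, "ry": 0, "rz": 0}, {"grip": 0, "dx": -24, "dy": -28, "dz": 8, "rx": 0, "ry": 0, "rz": 0}, {"grip": 0, "dx": -25.2, "dy": -30, "dz": 12, "rx": 0, "ry": 0, "rz": 0}, {"grip": 0, "dx": -25.2, "dy": -30, "dz": 16.8, "rx": 0, "ry": 0, "rz": 0}, {"grip": 0, "dx": -25.2, "dy": -30, "dz": 16.8, "rx": 0, "ry": 0, "rz": 0}, {"grip": 0, "dx": -25.2, "dy": -30, "dz": 16.8, "rx": 0, "ry": 0, "rz": 0}]'

```text
t: 2.22
eef_pos: [0.5415, -0.0033, 0.1514]
ee_rot: [0.075, 0.997, 0.0, 0.001]
wrist_force: [1.5, 0.8, 1.2]
grip_width: -0.0
```

```bash
python3 -c "
from h import *
from workcell import grab_frame
step(W((-.064,.032),.14),81.4);print(r.state()['joint_positions'])
cv2.imwrite('pics/w1.png',cv2.cvtColor(grab_frame('wrist'),cv2.COLOR_RGB2BGR))"
```

```text
t 2.23 pos [ 0.5415 -0.0033  0.1514] F [1.5 0.8 1.2] tilt 0.08 -> cmd dx dy dz [rz] [0.0, -0.27, 1.14, np.float64(0.0)]
[-0.61189508  0.33649893  0.63337358  1.97027054 -0.2503328   0.91054756
  1.57102201]
```

View pics/w1.png

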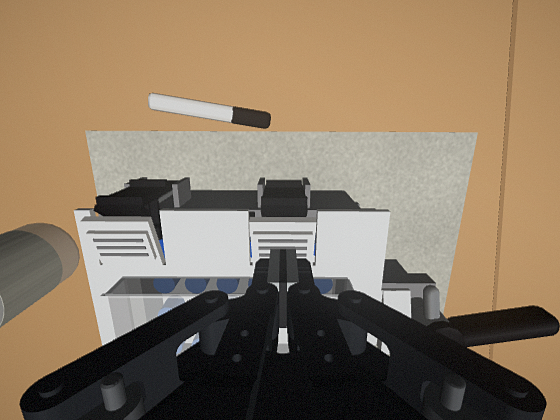

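The wrist view shows the closed fingers centred at column 283 over the near-left ribs, clear of the black clip at row 195. I'll descend in small steps.

>>> servo_tool --commands '[{"grip": 0, "dx": 0, "dy": -0.2, "dz": 0.8, "rx": 0, "ry": 0, "rz": 0}, {"grip": 0, "dx": 0, "dy": -0.2, "dz": 1.5, "rx": 0, "ry": 0, "rz": 0}, {"grip": 0, "dx": 0, "dy": -0.2, "dz": 1.5, "rx": 0, "ry": 0, "rz": 0}]'

```text
t: 2.65
eef_pos: [0.54, -0.0055, 0.1349]
ee_rot: [0.075, 0.997, 0.0, -0.0]
wrist_force: [0.6, -0.7, -0.0]
grip_width: 0.005
```

>>> servo_tool --commands '[{"grip": 0, "dx": 0, "dy": 0, "dz": 0.3, "rx": 0, "ry": 0, "rz": 0}, {"grip": 0, "dx": 0, "dy": 0, "dz": 0.3, "rx": 0, "ry": 0, "rz": 0}]'

```text
t: 2.9
eef_pos: [0.5403, -0.0058, 0.1321]
ee_rot: [0.075, 0.997, -0.0, -0.0]
wrist_force: [0.4, -0.0, -0.5]
grip_width: 0.0
```

>>> servo_tool --commands '[{"grip": 0, "dx": 0, "dy": 0, "dz": 0.3, "rx": 0, "ry": 0, "rz": 0}, {"grip": 0, "dx": 0, "dy": 0, "dz": 0.3, "rx": 0, "ry": 0, "rz": 0}]'

```text
t: 3.15
eef_pos: [0.5405, -0.0057, 0.1292]
ee_rot: [0.075, 0.997, -0.0, -0.0]
wrist_force: [-0.1, 0.1, 0.0]
grip_width: -0.003
```

>>> servo_tool --commands '[{"grip": 0, "dx": 0, "dy": 0, "dz": 0.3, "rx": 0, "ry": 0, "rz": 0}, {"grip": 0, "dx": 0, "dy": 0, "dz": 0.3, "rx": 0, "ry": 0, "rz": 0}]'

```text
t: 3.4
eef_pos: [0.5405, -0.0057, 0.1264]
ee_rot: [0.075, 0.997, 0.0, -0.0]
wrist_force: [-2.0, 0.7, 3.2]
grip_width: -0.002
```

>>> servo_tool --commands '[{"grip": 0, "dx": 0, "dy": 0, "dz": 0.2, "rx": 0, "ry": 0, "rz": 0}, {"grip": 0, "dx": 0, "dy": 0, "dz": 0.2, "rx": 0, "ry": 0, "rz": 0}]'

```text
t: 3.65
eef_pos: [0.5411, -0.0057, 0.1248]
ee_rot: [0.075, 0.997, 0.0, 0.0]
wrist_force: [-1.6, -0.3, 5.1]
grip_width: 0.0
```

>>> servo_tool --commands '[{"grip": 0, "dx": 0, "dy": 0, "dz": 0.2, "rx": 0, "ry": 0, "rz": 0}, {"grip": 0, "dx": 0, "dy": 0, "dz": 0.2, "rx": 0, "ry": 0, "rz": 0}]'

```text
t: 3.9
eef_pos: [0.5408, -0.0057, 0.1224]
ee_rot: [0.075, 0.997, 0.0, 0.0]
wrist_force: [-0.7, 0.4, 3.9]
grip_width: 0.002
```

>>> servo_tool --commands '[{"grip": 0, "dx": 0, "dy": 0, "dz": 0.2, "rx": 0, "ry": 0, "rz": 0}, {"grip": 0, "dx": 0, "dy": 0, "dz": 0.2, "rx": 0, "ry": 0, "rz": 0}]'

```text
t: 4.15
eef_pos: [0.5402, -0.0056, 0.1201]
ee_rot: [0.075, 0.997, 0.0, -0.0]
wrist_force: [-1.9, 0.3, 3.6]
grip_width: 0.001
```

>>> servo_tool --commands '[{"grip": 0, "dx": 0, "dy": 0, "dz": 0.2, "rx": 0, "ry": 0, "rz": 0}, {"grip": 0, "dx": 0, "dy": 0, "dz": 0.2, "rx": 0, "ry": 0, "rz": 0}]'

```text
t: 4.4
eef_pos: [0.5398, -0.0057, 0.1181]
ee_rot: [0.075, 0.997, 0.0, -0.001]
wrist_force: [-2.0, 0.3, 5.7]
grip_width: -0.001
```

>>> servo_tool --commands '[{"grip": 0, "dx": 0, "dy": 0, "dz": 0.2, "rx": 0, "ry": 0, "rz": 0}, {"grip": 0, "dx": 0, "dy": 0, "dz": 0.2, "rx": 0, "ry": 0, "rz": 0}]'

```text
t: 4.65
eef_pos: [0.5399, -0.0058, 0.1175]
ee_rot: [0.075, 0.997, 0.001, -0.001]
wrist_force: [-6.5, 1.4, 15.3]
grip_width: -0.005
```

>>> servo_tool --commands '[{"grip": 0, "dx": 0, "dy": 0, "dz": 0.1, "rx": 0, "ry": 0, "rz": 0}, {"grip": 0, "dx": 0, "dy": 0, "dz": 0.1, "rx": 0, "ry": 0, "rz": 0}]'

```text
t: 4.9
eef_pos: [0.5399, -0.0059, 0.1174]
ee_rot: [0.075, 0.997, 0.001, -0.001]
wrist_force: [-7.9, 1.0, 20.2]
grip_width: 0.002
```

```bash
python3 -c "
from h import *
from workcell import grab_frame
step(W((-.064,.032),.14),81.4)
cv2.imwrite('pics/w2.png',cv2.cvtColor(grab_frame('wrist'),cv2.COLOR_RGB2BGR))"
```

```text
t 4.9 pos [ 0.5399 -0.0059  0.1174] F [-7.9  1.  20.2] tilt 0.2 -> cmd dx dy dz [rz] [-0.11, 0.02, -2.26, np.float64(-0.0)]
```

View pics/w2.png

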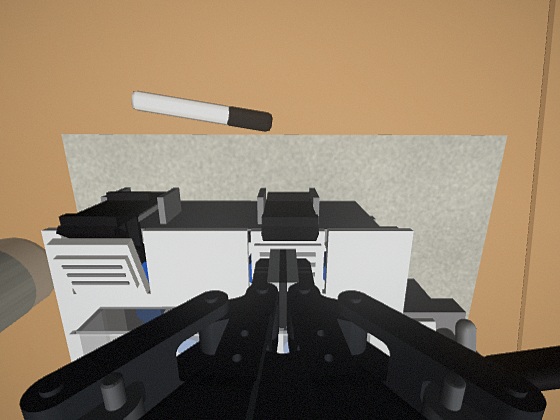

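It hit the hard stop at 20 N, and the flap edge shows under the clip at rows 237–243. Next is the near-right tab (-100 mm along carrier y).

>>> servo_tool --commands '[{"grip": 0, "dx": 0, "dy": 0, "dz": -1.5, "rx": 0, "ry": 0, "rz": 0}, {"grip": 0, "dx": 0, "dy": 0, "dz": -4, "rx": 0, "ry": 0, "rz": 0}, {"grip": 0, "dx": -0.1, "dy": -5, "dz": -4, "rx": 0, "ry": 0, "rz": 0}, {"grip": 0, "dx": -0.1, "dy": -10, "dz": -4, "rx": 0, "ry": 0, "rz": 0}, {"grip": 0, "dx": -0.1, "dy": -10, "dz": -4, "rx": 0, "ry": 0, "rz": 0}]'

```text
t: 5.58
eef_pos: [0.5251, -0.111, 0.1555]
ee_rot: [0.08, 0.997, -0.002, 0.0]
wrist_force: [0.1, -0.1, 0.1]
grip_width: 0.002
```

```bash
python3 -c "
from h import *
from workcell import grab_frame
step(W((-.064,-.068),.130),81.4)
cv2.imwrite('pics/w3.png',cv2.cvtColor(grab_frame('wrist'),cv2.COLOR_RGB2BGR))"
```

```text
t 5.58 pos [ 0.5251 -0.111   0.1555] F [ 0.1 -0.1  0.1] tilt 0.2 -> cmd dx dy dz [rz] [-0.0, 0.64, 2.54, np.float64(-0.6)]
```

View pics/w3.png

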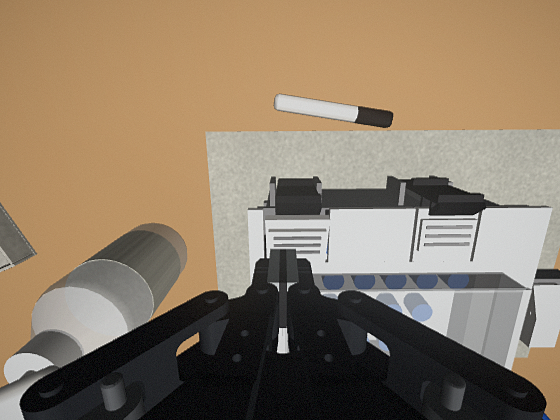

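Near-left now lies flat under its clip, and the fingers are near the near-right pad. I'll correct the position and press.

>>> servo_tool --commands '[{"grip": 0, "dx": 0, "dy": 0, "dz": 1, "rx": 0, "ry": 0, "rz": 0}, {"grip": 0, "dx": 0, "dy": 0, "dz": 1.8, "rx": 0, "ry": 0, "rz": 0}, {"grip": 0, "dx": 0, "dy": 0, "dz": 1.8, "rx": 0, "ry": 0, "rz": 0}, {"grip": 0, "dx": 0, "dy": 0, "dz": 1.8, "rx": 0, "ry": 0, "rz": 0}]'

```text
t: 6.12
eef_pos: [0.5266, -0.1043, 0.137]
ee_rot: [0.075, 0.997, -0.0, -0.0]
wrist_force: [-0.4, 0.2, 1.1]
grip_width: 0.001
```

```bash
python3 -c "
from h import *
step(W((-.064,-.068),.127),81.4)"
```

```text
t 6.12 pos [ 0.5266 -0.1043  0.137 ] F [-0.4  0.2  1.1] tilt 0.02 -> cmd dx dy dz [rz] [0.04, -0.06, 1.0, np.float64(0.1)]
```

>>> servo_tool --commands '[{"grip": 0, "dx": 0, "dy": 0, "dz": 0.6, "rx": 0, "ry": 0, "rz": 0}, {"grip": 0, "dx": 0, "dy": 0, "dz": 1.0, "rx": 0, "ry": 0, "rz": 0}, {"grip": 0, "dx": 0, "dy": 0, "dz": 1.2, "rx": 0, "ry": 0, "rz": 0}, {"grip": 0, "dx": 0, "dy": 0, "dz": 1.4, "rx": 0, "ry": 0, "rz": 0}, {"grip": 0, "dx": 0, "dy": 0, "dz": 1.4, "rx": 0, "ry": 0, "rz": 0}]'

```text
t: 6.75
eef_pos: [0.5264, -0.1049, 0.1237]
ee_rot: [0.075, 0.997, 0.0, -0.0]
wrist_force: [-2.0, 1.1, 4.3]
grip_width: -0.004
```

>>> servo_tool --commands '[{"grip": 0, "dx": 0, "dy": 0, "dz": 0.2, "rx": 0, "ry": 0, "rz": 0}, {"grip": 0, "dx": 0, "dy": 0, "dz": 0.2, "rx": 0, "ry": 0, "rz": 0}]'

```text
t: 7.0
eef_pos: [0.5264, -0.1049, 0.1215]
ee_rot: [0.075, 0.997, 0.0, -0.0]
wrist_force: [-1.8, -0.3, 4.4]
grip_width: -0.001
```

>>> servo_tool --commands '[{"grip": 0, "dx": 0, "dy": 0, "dz": 0.2, "rx": 0, "ry": 0, "rz": 0}, {"grip": 0, "dx": 0, "dy": 0, "dz": 0.2, "rx": 0, "ry": 0, "rz": 0}]'

```text
t: 7.25
eef_pos: [0.5261, -0.1049, 0.1191]
ee_rot: [0.075, 0.997, -0.0, -0.0]
wrist_force: [-2.2, 0.0, 4.2]
grip_width: -0.001
```

>>> servo_tool --commands '[{"grip": 0, "dx": 0, "dy": 0, "dz": 0.2, "rx": 0, "ry": 0, "rz": 0}, {"grip": 0, "dx": 0, "dy": 0, "dz": 0.2, "rx": 0, "ry": 0, "rz": 0}]'

```text
t: 7.5
eef_pos: [0.5261, -0.1049, 0.1172]
ee_rot: [0.075, 0.997, 0.0, -0.001]
wrist_force: [-2.5, 0.8, 4.9]
grip_width: -0.0
```

>>> servo_tool --commands '[{"grip": 0, "dx": 0, "dy": 0, "dz": 0.1, "rx": 0, "ry": 0, "rz": 0}, {"grip": 0, "dx": 0, "dy": 0, "dz": 0.1, "rx": 0, "ry": 0, "rz": 0}]'

```text
t: 7.75
eef_pos: [0.5261, -0.1049, 0.117]
ee_rot: [0.075, 0.997, 0.0, -0.001]
wrist_force: [-5.3, 0.6, 10.9]
grip_width: 0.001
```

>>> servo_tool --commands '[{"grip": 0, "dx": 0, "dy": 0, "dz": 0.2, "rx": 0, "ry": 0, "rz": 0}, {"grip": 0, "dx": 0, "dy": 0, "dz": 0.2, "rx": 0, "ry": 0, "rz": 0}]'

```text
t: 8.0
eef_pos: [0.5261, -0.1049, 0.1167]
ee_rot: [0.075, 0.997, 0.001, -0.001]
wrist_force: [-10.0, 2.1, 22.1]
grip_width: 0.002
```

```bash
python3 -c "
from h import *
step(W((.064,-.068),.16),81.4)"
```

```text
t 8.0 pos [ 0.5261 -0.1049  0.1167] F [-10.    2.1  22.1] tilt 0.2 -> cmd dx dy dz [rz] [-12.79, 0.04, -4.36, np.float64(-0.0)]
```

>>> servo_tool --commands '[{"grip": 0, "dx": 0, "dy": 0, "dz": -1.5, "rx": 0, "ry": 0, "rz": 0}, {"grip": 0, "dx": 0, "dy": 0, "dz": -6, "rx": 0, "ry": 0, "rz": 0}, {"grip": 0, "dx": -5, "dy": 0, "dz": -6, "rx": 0, "ry": 0, "rz": 0}, {"grip": 0, "dx": -9, "dy": 0, "dz": -6, "rx": 0, "ry": 0, "rz": 0}, {"grip": 0, "dx": -12.8, "dy": 0, "dz": -6, "rx": 0, "ry": 0, "rz": 0}, {"grip": 0, "dx": -12.8, "dy": 0, "dz": -4, "rx": 0, "ry": 0, "rz": 0}, {"grip": 0, "dx": -12.8, "dy": 0, "dz": -2.7, "rx": 0, "ry": 0, "rz": 0}, {"grip": 0, "dx": -12.8, "dy": 0, "dz": -2.2, "rx": 0, "ry": 0, "rz": 0}, {"grip": 0, "dx": -12.8, "dy": 0, "dz": -2.2, "rx": 0, "ry": 0, "rz": 0}]'

```text
t: 9.12
eef_pos: [0.6519, -0.1238, 0.1356]
ee_rot: [0.075, 0.997, 0.0, -0.001]
wrist_force: [1.0, 0.1, 0.3]
grip_width: 0.002
```

```bash
python3 -c "
from h import *
step(W((.064,-.068),.127),81.4)"
```

```text
t 9.12 pos [ 0.6519 -0.1238  0.1356] F [1.  0.1 0.3] tilt 0.1 -> cmd dx dy dz [rz] [-0.09, 0.0, 0.86, np.float64(-0.0)]
```

>>> servo_tool --commands '[{"grip": 0, "dx": -0.1, "dy": 0, "dz": 0.5, "rx": 0, "ry": 0, "rz": 0}, {"grip": 0, "dx": -0.1, "dy": 0, "dz": 0.8, "rx": 0, "ry": 0, "rz": 0}, {"grip": 0, "dx": -0.1, "dy": 0, "dz": 1.0, "rx": 0, "ry": 0, "rz": 0}, {"grip": 0, "dx": -0.1, "dy": 0, "dz": 1.0, "rx": 0, "ry": 0, "rz": 0}]'

```text
t: 9.62
eef_pos: [0.655, -0.1243, 0.127]
ee_rot: [0.075, 0.997, -0.0, 0.001]
wrist_force: [0.2, 0.2, 1.9]
grip_width: 0.003
```

>>> servo_tool --commands '[{"grip": 0, "dx": 0, "dy": 0, "dz": 0.2, "rx": 0, "ry": 0, "rz": 0}, {"grip": 0, "dx": 0, "dy": 0, "dz": 0.2, "rx": 0, "ry": 0, "rz": 0}]'

```text
t: 9.88
eef_pos: [0.6552, -0.1244, 0.1253]
ee_rot: [0.075, 0.997, -0.0, 0.001]
wrist_force: [1.7, 0.8, 4.5]
grip_width: -0.0
```

>>> servo_tool --commands '[{"grip": 0, "dx": 0, "dy": 0, "dz": 0.2, "rx": 0, "ry": 0, "rz": 0}, {"grip": 0, "dx": 0, "dy": 0, "dz": 0.2, "rx": 0, "ry": 0, "rz": 0}]'

```text
t: 10.12
eef_pos: [0.6555, -0.1245, 0.1238]
ee_rot: [0.075, 0.997, -0.0, 0.002]
wrist_force: [0.7, -0.0, 7.2]
grip_width: 0.002
```

>>> servo_tool --commands '[{"grip": 0, "dx": 0, "dy": 0, "dz": 0.2, "rx": 0, "ry": 0, "rz": 0}, {"grip": 0, "dx": 0, "dy": 0, "dz": 0.2, "rx": 0, "ry": 0, "rz": 0}]'

```text
t: 10.38
eef_pos: [0.6551, -0.1246, 0.1211]
ee_rot: [0.075, 0.997, -0.0, 0.001]
wrist_force: [1.4, -1.2, 4.3]
grip_width: -0.001
```

>>> servo_tool --commands '[{"grip": 0, "dx": 0.1, "dy": 0, "dz": 0.2, "rx": 0, "ry": 0, "rz": 0}, {"grip": 0, "dx": 0.1, "dy": 0, "dz": 0.2, "rx": 0, "ry": 0, "rz": 0}]'

```text
t: 10.62
eef_pos: [0.6536, -0.1243, 0.1185]
ee_rot: [0.075, 0.997, -0.0, 0.001]
wrist_force: [2.0, -0.7, 5.0]
grip_width: -0.002
```

>>> servo_tool --commands '[{"grip": 0, "dx": 0, "dy": 0, "dz": 0.2, "rx": 0, "ry": 0, "rz": 0}, {"grip": 0, "dx": 0, "dy": 0, "dz": 0.2, "rx": 0, "ry": 0, "rz": 0}]'

```text
t: 10.88
eef_pos: [0.6536, -0.1241, 0.1167]
ee_rot: [0.075, 0.997, -0.0, 0.001]
wrist_force: [3.0, -0.3, 4.8]
grip_width: 0.0
```

>>> servo_tool --commands '[{"grip": 0, "dx": 0, "dy": 0, "dz": 0.15, "rx": 0, "ry": 0, "rz": 0}, {"grip": 0, "dx": 0, "dy": 0, "dz": 0.15, "rx": 0, "ry": 0, "rz": 0}]'

```text
t: 11.12
eef_pos: [0.6537, -0.1242, 0.1165]
ee_rot: [0.075, 0.997, 0.0, 0.001]
wrist_force: [-0.4, -0.1, 11.3]
grip_width: 0.001
```

>>> servo_tool --commands '[{"grip": 0, "dx": 0, "dy": 0, "dz": 0.15, "rx": 0, "ry": 0, "rz": 0}, {"grip": 0, "dx": 0, "dy": 0, "dz": 0.15, "rx": 0, "ry": 0, "rz": 0}]'

```text
t: 11.38
eef_pos: [0.6538, -0.1242, 0.1164]
ee_rot: [0.075, 0.997, 0.001, 0.0]
wrist_force: [-1.7, 0.5, 16.8]
grip_width: 0.003
```

>>> servo_tool --commands '[{"grip": 0, "dx": 0, "dy": 0, "dz": -1.5, "rx": 0, "ry": 0, "rz": 0}, {"grip": 0, "dx": 0, "dy": 0, "dz": -4, "rx": 0, "ry": 0, "rz": 0}, {"grip": 0, "dx": 0, "dy": 5, "dz": -4, "rx": 0, "ry": 0, "rz": 0}, {"grip": 0, "dx": 0, "dy": 10, "dz": -4, "rx": 0, "ry": 0, "rz": 0}, {"grip": 0, "dx": 0, "dy": 10, "dz": -3, "rx": 0, "ry": 0, "rz": 0}, {"grip": 0, "dx": 0, "dy": 10, "dz": -2.2, "rx": 0, "ry": 0, "rz": 0}, {"grip": 0, "dx": 0, "dy": 10, "dz": -2.2, "rx": 0, "ry": 0, "rz": 0}]'

```text
t: 12.25
eef_pos: [0.6658, -0.0274, 0.1333]
ee_rot: [0.077, 0.997, -0.001, -0.002]
wrist_force: [-0.3, 0.1, 0.6]
grip_width: -0.002
```

```bash
python3 -c "
from h import *
step(W((.064,.032),.127),81.4)"
```

```text
t 12.25 pos [ 0.6658 -0.0274  0.1333] F [-0.3  0.1  0.6] tilt 0.28 -> cmd dx dy dz [rz] [-0.15, 0.26, 0.63, np.float64(-0.2)]
```

>>> servo_tool --commands '[{"grip": 0, "dx": 0, "dy": 0.1, "dz": 0.4, "rx": 0, "ry": 0, "rz": 0}, {"grip": 0, "dx": 0, "dy": 0.1, "dz": 0.7, "rx": 0, "ry": 0, "rz": 0}, {"grip": 0, "dx": 0, "dy": 0.1, "dz": 0.9, "rx": 0, "ry": 0, "rz": 0}, {"grip": 0, "dx": 0, "dy": 0.1, "dz": 0.9, "rx": 0, "ry": 0, "rz": 0}]'

```text
t: 12.75
eef_pos: [0.6682, -0.0243, 0.1263]
ee_rot: [0.075, 0.997, -0.0, -0.0]
wrist_force: [-0.5, 0.2, -0.0]
grip_width: -0.006
```

>>> servo_tool --commands '[{"grip": 0, "dx": 0, "dy": 0, "dz": 0.2, "rx": 0, "ry": 0, "rz": 0}, {"grip": 0, "dx": 0, "dy": 0, "dz": 0.2, "rx": 0, "ry": 0, "rz": 0}]'

```text
t: 13.0
eef_pos: [0.6687, -0.0243, 0.1247]
ee_rot: [0.075, 0.997, -0.0, 0.001]
wrist_force: [0.3, -1.0, 2.2]
grip_width: -0.003
```

>>> servo_tool --commands '[{"grip": 0, "dx": 0, "dy": 0, "dz": 0.2, "rx": 0, "ry": 0, "rz": 0}, {"grip": 0, "dx": 0, "dy": 0, "dz": 0.2, "rx": 0, "ry": 0, "rz": 0}]'

```text
t: 13.25
eef_pos: [0.6692, -0.0244, 0.1232]
ee_rot: [0.075, 0.997, -0.0, 0.001]
wrist_force: [1.2, -0.6, 4.4]
grip_width: 0.002
```

>>> servo_tool --commands '[{"grip": 0, "dx": 0, "dy": 0, "dz": 0.2, "rx": 0, "ry": 0, "rz": 0}, {"grip": 0, "dx": 0, "dy": 0, "dz": 0.2, "rx": 0, "ry": 0, "rz": 0}]'

```text
t: 13.5
eef_pos: [0.6697, -0.0245, 0.1217]
ee_rot: [0.075, 0.997, -0.0, 0.002]
wrist_force: [0.7, 0.1, 5.0]
grip_width: -0.0
```

>>> servo_tool --commands '[{"grip": 0, "dx": 0, "dy": 0, "dz": 0.2, "rx": 0, "ry": 0, "rz": 0}, {"grip": 0, "dx": 0, "dy": 0, "dz": 0.2, "rx": 0, "ry": 0, "rz": 0}]'

```text
t: 13.75
eef_pos: [0.6698, -0.0243, 0.1194]
ee_rot: [0.075, 0.997, -0.0, 0.002]
wrist_force: [1.7, -0.3, 4.0]
grip_width: 0.002
```

>>> servo_tool --commands '[{"grip": 0, "dx": 0.1, "dy": 0, "dz": 0.2, "rx": 0, "ry": 0, "rz": 0}, {"grip": 0, "dx": 0.1, "dy": 0, "dz": 0.2, "rx": 0, "ry": 0, "rz": 0}]'

```text
t: 14.0
eef_pos: [0.6687, -0.024, 0.117]
ee_rot: [0.075, 0.997, -0.0, 0.002]
wrist_force: [2.5, -0.8, 4.7]
grip_width: 0.001
```

>>> servo_tool --commands '[{"grip": 0, "dx": 0, "dy": 0, "dz": 0.2, "rx": 0, "ry": 0, "rz": 0}, {"grip": 0, "dx": 0, "dy": 0, "dz": 0.2, "rx": 0, "ry": 0, "rz": 0}]'

```text
t: 14.25
eef_pos: [0.6689, -0.0241, 0.1155]
ee_rot: [0.075, 0.997, 0.0, 0.002]
wrist_force: [3.2, -0.4, 6.5]
grip_width: 0.004
```

>>> servo_tool --commands '[{"grip": 0, "dx": 0, "dy": 0, "dz": 0.15, "rx": 0, "ry": 0, "rz": 0}, {"grip": 0, "dx": 0, "dy": 0, "dz": 0.15, "rx": 0, "ry": 0, "rz": 0}]'

```text
t: 14.5
eef_pos: [0.669, -0.0241, 0.1149]
ee_rot: [0.075, 0.997, 0.0, 0.002]
wrist_force: [1.0, 0.3, 11.6]
grip_width: -0.005
```

>>> servo_tool --commands '[{"grip": 0, "dx": 0, "dy": 0, "dz": 0.15, "rx": 0, "ry": 0, "rz": 0}, {"grip": 0, "dx": 0, "dy": 0, "dz": 0.15, "rx": 0, "ry": 0, "rz": 0}]'

```text
t: 14.75
eef_pos: [0.669, -0.0241, 0.1144]
ee_rot: [0.075, 0.997, 0.001, 0.002]
wrist_force: [-1.0, 0.7, 14.8]
grip_width: 0.0
```

>>> servo_tool --commands '[{"grip": 0, "dx": 0, "dy": 0, "dz": -2, "rx": 0, "ry": 0, "rz": 0}, {"grip": 0, "dx": 0, "dy": 0, "dz": -6, "rx": 0, "ry": 0, "rz": 0}, {"grip": 0, "dx": 3, "dy": 4, "dz": -10, "rx": 0, "ry": 0, "rz": 0}, {"grip": 0, "dx": 3, "dy": 9, "dz": -12, "rx": 0, "ry": 0, "rz": 0}, {"grip": 0, "dx": 3, "dy": 14, "dz": -12, "rx": 0, "ry": 0, "rz": 0}, {"grip": 0, "dx": 3, "dy": 16.5, "dz": -12, "rx": 0, "ry": 0, "rz": 0}, {"grip": 0, "dx": 3, "dy": 16.5, "dz": -12, "rx": 0, "ry": 0, "rz": 0}]'

```text
t: 15.62
eef_pos: [0.6606, 0.1464, 0.2293]
ee_rot: [0.073, 0.997, -0.0, -0.002]
wrist_force: [-0.7, -1.0, 0.0]
grip_width: -0.002
```

```bash
python3 - <<'E'
from h import *
from workcell import grab_frame
step(W((.038,.196),.16),81.4)
b=lambda n:cv2.cvtColor(grab_frame(n),cv2.COLOR_RGB2BGR)
w,s,t=b("wrist"),b("scene"),b("top")
cv2.imwrite("pics/s2.png",s);cv2.imwrite("pics/t2.png",t);cv2.imwrite("pics/w4.png",w)
z=lambda i,x,y,X,Y,W_,H:cv2.resize(i[y:Y,x:X],(W_,H),interpolation=cv2.INTER_CUBIC)
cv2.imwrite("pics/m4.png",np.vstack([z(s,150,165,305,270,800,300),np.hstack([w[:300,:400],z(t,245,140,400,250,400,300)])]))
E
```

```text
t 15.62 pos [0.6606 0.1464 0.2293] F [-0.7 -1.   0. ] tilt 0.24 -> cmd dx dy dz [rz] [-0.69, -0.44, 6.93, np.float64(0.3)]
```

View pics/m4.png

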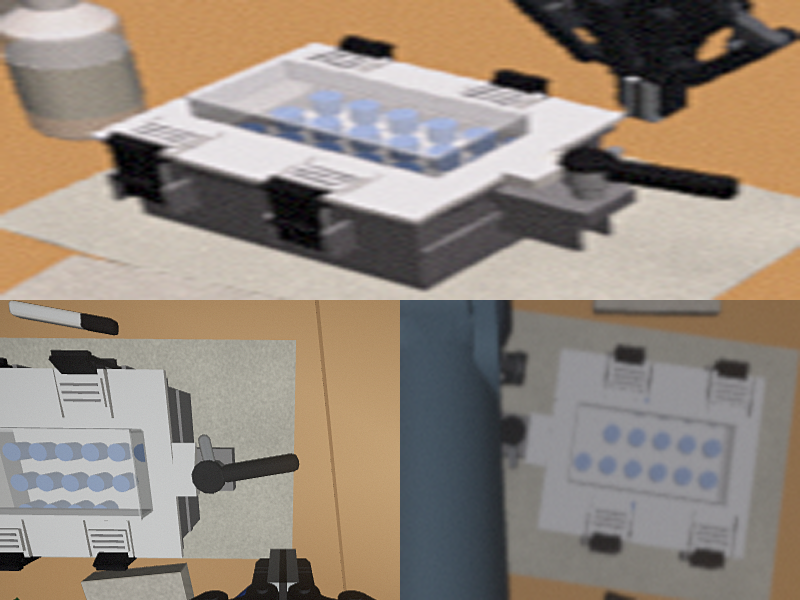

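All four tabs now look flat in the scene crop. I'll check more closely for any that are standing up.

```bash
python3 - <<'E'
import cv2,numpy as np
s=cv2.imread("pics/s2.png");w=cv2.imread("pics/w4.png")
z=lambda i,x,y,X,Y,W_,H:cv2.resize(i[y:Y,x:X],(W_,H),interpolation=cv2.INTER_CUBIC)
a=np.hstack([z(s,165,190,225,235,400,300),z(s,205,170,265,215,400,300)])
b=np.hstack([z(w,0,30,130,128,400,300),z(w,0,190,160,310,400,300)])
cv2.imwrite("pics/m5.png",np.vstack([a,b]))
E
```

```text
(no output)
```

View pics/m5.png

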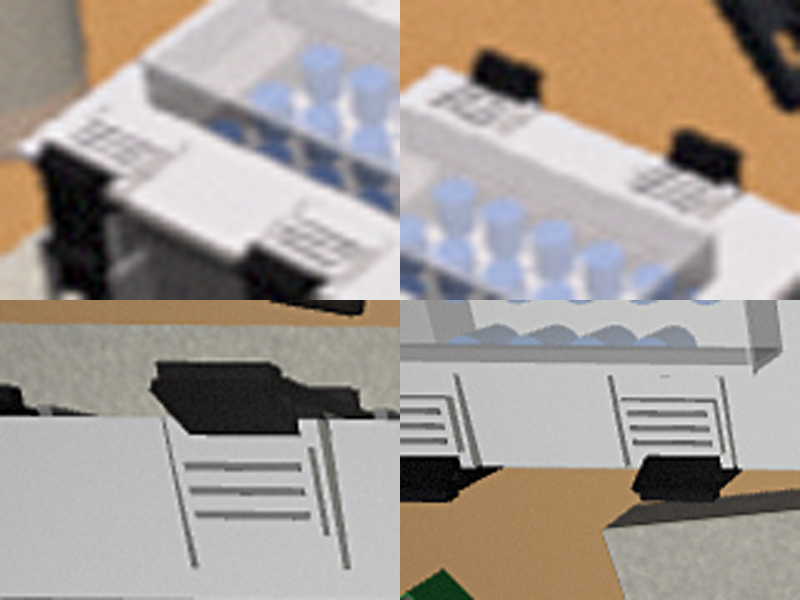

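All four flaps lie level under their clip heads, with none standing, and the lever is still near 0.17 rad. Milestone 1 is done, so I'll move beside the lever on its +x side.

>>> servo_tool --commands '[{"grip": 0, "dx": 0, "dy": -0.7, "dz": 3, "rx": 0, "ry": 0, "rz": 0}, {"grip": 0, "dx": 0, "dy": -0.7, "dz": 6, "rx": 0, "ry": 0, "rz": 0}, {"grip": 0, "dx": 0, "dy": -0.7, "dz": 7, "rx": 0, "ry": 0, "rz": 0}, {"grip": 0, "dx": 0, "dy": -0.7, "dz": 7, "rx": 0, "ry": 0, "rz": 0}]'

```text
t: 16.27
eef_pos: [0.6608, 0.1347, 0.1608]
ee_rot: [0.076, 0.997, -0.001, -0.001]
wrist_force: [0.7, 1.1, 0.3]
grip_width: -0.001
```

```bash
python3 -c "
from h import *
step(W((.030,.191),.122),81.4)"
```

```text
t 16.27 pos [0.6608 0.1347 0.1608] F [0.7 1.1 0.3] tilt 0.11 -> cmd dx dy dz [rz] [0.33, 0.21, 3.88, np.float64(-0.2)]
```

>>> servo_tool --commands '[{"grip": 0, "dx": 0.3, "dy": 0.2, "dz": 2, "rx": 0, "ry": 0, "rz": 0}, {"grip": 0, "dx": 0.3, "dy": 0.2, "dz": 3.9, "rx": 0, "ry": 0, "rz": 0}, {"grip": 0, "dx": 0.3, "dy": 0.2, "dz": 3.9, "rx": 0, "ry": 0, "rz": 0}, {"grip": 0, "dx": 0.3, "dy": 0.2, "dz": 3.9, "rx": 0, "ry": 0, "rz": 0}]'

```text
t: 16.77
eef_pos: [0.6586, 0.1392, 0.1221]
ee_rot: [0.075, 0.997, -0.0, -0.0]
wrist_force: [-0.7, 0.0, 0.2]
grip_width: -0.004
```

```bash
python3 -c "
from h import *
step(W((.0107,.1936),.122),81.4)
step(W((-.022,.1923),.122),81.4)"
```

```text
t 16.77 pos [0.6586 0.1392 0.1221] F [-0.7  0.   0.2] tilt 0.02 -> cmd dx dy dz [rz] [1.98, 0.06, 0.01, np.float64(0.0)]
t 16.77 pos [0.6586 0.1392 0.1221] F [-0.7  0.   0.2] tilt 0.02 -> cmd dx dy dz [rz] [5.25, -0.07, 0.01, np.float64(0.0)]
```

>>> servo_tool --commands '[{"grip": 0, "dx": 1, "dy": 0, "dz": 0, "rx": 0, "ry": 0, "rz": 0}, {"grip": 0, "dx": 2, "dy": 0.1, "dz": 0, "rx": 0, "ry": 0, "rz": 0}, {"grip": 0, "dx": 2.8, "dy": 0.2, "dz": 0, "rx": 0, "ry": 0, "rz": 0}, {"grip": 0, "dx": 3.6, "dy": 0.2, "dz": 0, "rx": 0, "ry": 0, "rz": 0}, {"grip": 0, "dx": 4.4, "dy": 0.1, "dz": 0, "rx": 0, "ry": 0, "rz": 0}, {"grip": 0, "dx": 5.2, "dy": -0.1, "dz": 0, "rx": 0, "ry": 0, "rz": 0}, {"grip": 0, "dx": 5.2, "dy": -0.1, "dz": 0, "rx": 0, "ry": 0, "rz": 0}]'

```text
t: 17.65
eef_pos: [0.6056, 0.1462, 0.122]
ee_rot: [0.075, 0.997, 0.0, -0.001]
wrist_force: [0.8, -0.2, 0.2]
grip_width: -0.004
```

```bash
python3 -c "
from h import *
for p in [(-.0377,.183),(-.0466,.1737),(-.055,.1575),(-.0564,.152)]: step(W(p,.122),81.4)"
```

```text
t 17.65 pos [0.6056 0.1462 0.122 ] F [ 0.8 -0.2  0.2] tilt 0.13 -> cmd dx dy dz [rz] [1.47, -0.91, 0.01, np.float64(0.0)]
t 17.65 pos [0.6056 0.1462 0.122 ] F [ 0.8 -0.2  0.2] tilt 0.13 -> cmd dx dy dz [rz] [2.36, -1.84, 0.01, np.float64(0.0)]
t 17.65 pos [0.6056 0.1462 0.122 ] F [ 0.8 -0.2  0.2] tilt 0.13 -> cmd dx dy dz [rz] [3.2, -3.46, 0.01, np.float64(0.0)]
t 17.65 pos [0.6056 0.1462 0.122 ] F [ 0.8 -0.2  0.2] tilt 0.13 -> cmd dx dy dz [rz] [3.34, -4.01, 0.01, np.float64(0.0)]
```

>>> servo_tool --commands '[{"grip": 0, "dx": 0.7, "dy": -0.4, "dz": 0, "rx": 0, "ry": 0, "rz": 0}, {"grip": 0, "dx": 1.5, "dy": -0.9, "dz": 0, "rx": 0, "ry": 0, "rz": 0}, {"grip": 0, "dx": 2, "dy": -1.4, "dz": 0, "rx": 0, "ry": 0, "rz": 0}, {"grip": 0, "dx": 2.4, "dy": -1.9, "dz": 0, "rx": 0, "ry": 0, "rz": 0}, {"grip": 0, "dx": 2.4, "dy": -1.9, "dz": 0, "rx": 0, "ry": 0, "rz": 0}]'

```text
t: 18.27
eef_pos: [0.5794, 0.1301, 0.1222]
ee_rot: [0.075, 0.997, -0.0, -0.001]
wrist_force: [0.2, 0.8, 0.8]
grip_width: -0.001
```

>>> servo_tool --commands '[{"grip": 0, "dx": 0.4, "dy": -0.8, "dz": 0, "rx": 0, "ry": 0, "rz": 0}, {"grip": 0, "dx": 0.6, "dy": -1.2, "dz": 0, "rx": 0, "ry": 0, "rz": 0}, {"grip": 0, "dx": 0.8, "dy": -1.6, "dz": 0, "rx": 0, "ry": 0, "rz": 0}, {"grip": 0, "dx": 0.8, "dy": -1.6, "dz": 0, "rx": 0, "ry": 0, "rz": 0}]'

```text
t: 18.77
eef_pos: [0.5712, 0.1187, 0.1227]
ee_rot: [0.074, 0.997, 0.002, 0.001]
wrist_force: [4.1, 5.3, -1.8]
grip_width: -0.004
```

```bash
python3 -c "
from h import *
from workcell import grab_frame
step(W((-.0564,.152),.122),81.4)
b=lambda n:cv2.cvtColor(grab_frame(n),cv2.COLOR_RGB2BGR)
w,s=b('wrist'),b('scene')
cv2.imwrite('pics/m6.png',np.vstack([cv2.resize(s[165:270,180:320],(533,400)),cv2.resize(w[:,:],(267,200)).repeat(1,0) if 0 else cv2.copyMakeBorder(cv2.resize(w,(267,200)),0,0,0,266,0)]))"
```

```text
t 18.77 pos [0.5712 0.1187 0.1227] F [ 4.1  5.3 -1.8] tilt 0.26 -> cmd dx dy dz [rz] [0.35, -0.77, 0.06, np.float64(0.1)]
```

View pics/m6.png

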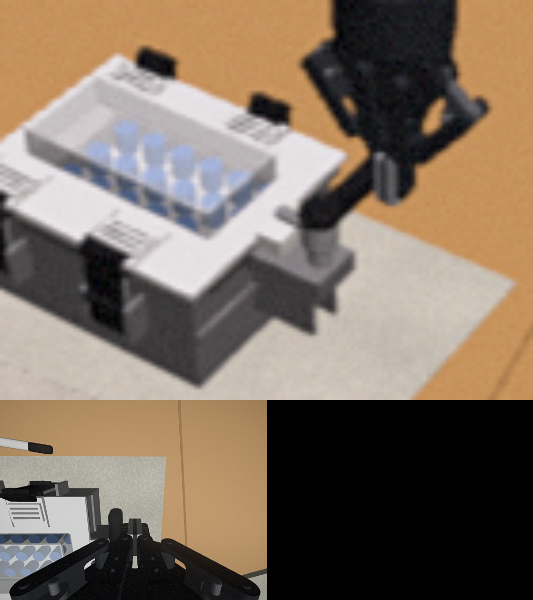

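The lever has swung past 1.2 rad with the finger on its outer side and a force of about 7 N. I'll keep pushing toward the stop.

>>> servo_tool --commands '[{"grip": 0, "dx": 0.1, "dy": -0.4, "dz": 0, "rx": 0, "ry": 0, "rz": 0}, {"grip": 0, "dx": 0.1, "dy": -0.8, "dz": 0, "rx": 0, "ry": 0, "rz": 0}, {"grip": 0, "dx": 0.1, "dy": -0.8, "dz": 0, "rx": 0, "ry": 0, "rz": 0}]'

```text
t: 19.25
eef_pos: [0.571, 0.1183, 0.123]
ee_rot: [0.072, 0.997, 0.006, 0.004]
wrist_force: [8.0, 14.6, -6.4]
grip_width: -0.004
```

>>> servo_tool --commands '[{"grip": 0, "dx": 0, "dy": -0.3, "dz": 0, "rx": 0, "ry": 0, "rz": 0}, {"grip": 0, "dx": 0, "dy": -0.4, "dz": 0, "rx": 0, "ry": 0, "rz": 0}, {"grip": 0, "dx": 0, "dy": -0.4, "dz": 0, "rx": 0, "ry": 0, "rz": 0}]'

```text
t: 19.62
eef_pos: [0.5709, 0.118, 0.1231]
ee_rot: [0.071, 0.997, 0.008, 0.004]
wrist_force: [10.3, 18.3, -7.8]
grip_width: -0.0
```

Motion has stopped at 18 N or more, which looks like the cam stop. I'll back off and look.

>>> servo_tool --commands '[{"grip": 0, "dx": 0, "dy": 1.5, "dz": 0, "rx": 0, "ry": 0, "rz": 0}, {"grip": 0, "dx": 0, "dy": 4, "dz": 0, "rx": 0, "ry": 0, "rz": 0}, {"grip": 0, "dx": 0, "dy": 5, "dz": -5, "rx": 0, "ry": 0, "rz": 0}, {"grip": 0, "dx": -4, "dy": 5, "dz": -10, "rx": 0, "ry": 0, "rz": 0}, {"grip": 0, "dx": -8, "dy": 5, "dz": -12, "rx": 0, "ry": 0, "rz": 0}, {"grip": 0, "dx": -10, "dy": 5, "dz": -12, "rx": 0, "ry": 0, "rz": 0}, {"grip": 0, "dx": -10, "dy": 5, "dz": -12, "rx": 0, "ry": 0, "rz": 0}, {"grip": 0, "dx": -10, "dy": 5, "dz": -12, "rx": 0, "ry": 0, "rz": 0}]'

```text
t: 20.62
eef_pos: [0.6718, 0.138, 0.2408]
ee_rot: [0.076, 0.997, -0.001, -0.002]
wrist_force: [0.0, -0.4, 0.8]
grip_width: 0.0
```

```bash
python3 - <<'E'
from h import *
from workcell import grab_frame
step(W((.045,.19),.23),81.4)
s=r.state();np.save("p7.npy",np.r_[s["eef_pos"],s["ee_rot"]])
b=lambda n:cv2.cvtColor(grab_frame(n),cv2.COLOR_RGB2BGR)
w,s=b('wrist'),b('scene')
cv2.imwrite('pics/w7.png',w);cv2.imwrite('pics/s7.png',s)
cv2.imwrite('pics/m7.png',np.vstack([cv2.resize(w[0:310,0:400],(400,310)),cv2.resize(s[165:270,160:300],(400,290),interpolation=cv2.INTER_CUBIC)]))
E
```

```text
t 20.62 pos [0.6718 0.138  0.2408] F [ 0.  -0.4  0.8] tilt 0.25 -> cmd dx dy dz [rz] [-0.14, -0.38, 1.08, np.float64(-0.1)]
```

View pics/m7.png

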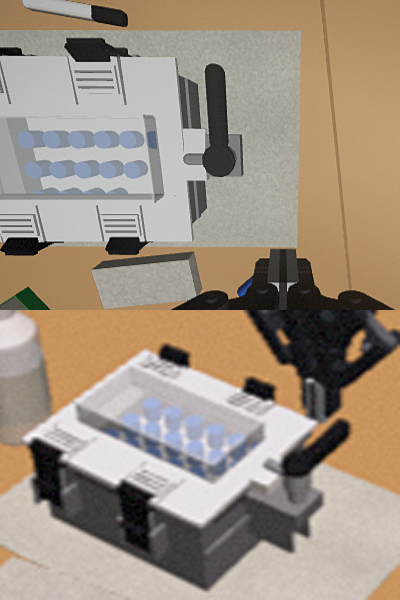

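The wrist view shows the lever along the tub's end (hub at (219,160), tip at (215,68)), with all the tabs flat. I'll measure its angle against the lid's end edge.

```bash
python3 - <<'E'
from h import *
p=np.load("p7.npy");c=get_calibration("wrist");w=cv2.imread("pics/w7.png")
T=np.eye(4);T[:3,:3]=Ro.from_quat(p[3:]).as_matrix();T[:3,3]=p[:3];T=T@np.array(c["hand_eye"])
def pl(u,z):
    d=T[:3,:3]@np.linalg.solve(c["K"],[*u,1]);return (T[:3,3]+d*(z-T[2,3])/d[2])[:2]
g=w.max(2)
L=[];E=[]
for y in range(78,136,3):
    x=np.where(g[y,195:240]<60)[0]+195; x=x[x>200]; L.append(pl((x.mean(),y),.1225)); 
    
for y in list(range(62,125,3)):
    x=np.where(w[y,100:190].min(1)>140)[0]+100; E.append(pl((x.max(),y),.101))
def ax(P):
    P=np.array(P);vx,vy,*_=cv2.fitLine(P.astype(np.float32),cv2.DIST_HUBER,0,1e-4,1e-4).ravel();a=np.degrees(np.arctan2(vy,vx));return a%180,np.ptp(P,axis=0)
print("lever",ax(L),"edge",ax(E),"carrier x",180-8.6)
for n,u,z in[("hub",(219,160),.1225),("tip",(215,66),.1225)]:
    print(n,((pl(u,z)-c0)@R2).round(4))
E
```

```text
lever (np.float32(171.02777), array([0.04197   , 0.00680113])) edge (np.float32(152.31512), array([0.04505646, 0.01924331])) carrier x 171.4
hub [-0.0024  0.141 ]
tip [-0.0734  0.1425]
```

```bash
python3 -c "
from workcell import r
print(r.state()['t'],r.state()['wrist_force'],r.sign_off())"
```

```text
the job is handed in; nothing more can be done
20.725 [-0.59716918 -1.05402087  0.51388831] None
```

I pressed all four snap tabs down to their hard stops, swung the cam lever to its stop and handed the job in at 20.7 s. I had no direct reading of the flap joints, so the tabs rest on the pictures and forces.

- **Tabs:** I pressed near left, near right, far right and far left in turn with the closed fingers. The peak forces I read were about 15–22 N vertically, below the 40 N limit. At three tabs the force rose sharply at the end. Far left rose more gently and stopped about 2 mm lower than the others. Before I touched the lever, close-ups showed all four flaps flat under their clips with the robot off the lid. The last picture still showed them flat.
- **Cam lever:** It started at about 0.17 rad and stopped turning while I pushed with about 20 N. A ray-cast line fit puts it at 171.0°, against 171.4° for the carrier's x axis, so it is at about 1.56 rad.
- **Checks that failed or were not made:** A second angle check against the lid's end edge gave 152°, an implausible value. I put it down to a bad edge mask and ignored it. In that last view the cam hub came out 4–5 mm off its expected place, probably because the arm was still settling. I did not measure the keeper height and infer it from the lever being at its stop.
- **Bystanders:** I did not touch the bottles, carton or pen, and I saw no movement in the pictures that showed them. I did not measure their positions.

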